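# Third hand at the burette-holder jig

## Robot

A 7-joint arm with a two-finger parallel gripper is mounted at the origin on the work surface. World frame = base frame: x ahead of the robot, y to its left, z up, the work surface at z = 0. Lengths are in m, angles in rad, forces in N, time in s.
With the tool pointing down it reaches from about 0.425 to 0.975 m from the base axis. Payload 16.7 kg.
Tool frame: the origin (TCP) lies at the very end of the fingers, on their centre line; the grasp point (between the pads) lies 19 mm behind it (pinch_z is the distance from the TCP to the grasp point, in m); z points along the fingers, y is the direction in which the jaws open and shut (so a half turn about z gives the same grasp; the last joint's range is limited). The gripper opens to 85 mm and grips with 20 to 120 N. Pads are 22 mm wide; open, the fingers measure 114 mm over their backs; the gripper's body (76 mm by 85 mm) begins 54 mm behind the grasp point. The pads swing forward as they close: fully open they stand 13 mm farther back than shut.
Start: joints at [-1.296, 0.426, 0.074, 1.606, -0.034, 1.111, -0.067], TCP at [0.278, 0.615, 0.231] pointing down, gripper open.
Joint ranges: [-2.85, 2.85], [-0.5, 2.14], [-1.23, 1.37], [0.21, 2.46], [-1.02, 4.16], [0.16, 2.05], [-2.73, 2.73]. Speed limits (rad/s): [1.89, 1.89, 2.39, 2.39, 3.01, 3.01, 3.01].

## Interface

Orientations are given as a rotation vector (axis times angle).
In Python, from station import * gives the robot as it stands.
- The arm moves only by the tool jog_arm, never from a script. Its argument "steps" is a list of rows, each a list of 4 numbers: the shift along the world's x, y, z in cm, then the turn about the world's z in rad. In form: [[tx, ty, tz, twist], ...]. A call has 1 to 12 rows; each row is the pose to reach, as a shift and turn from the pose commanded when the call began; what a row does not reach only later rows make up. A row lasts 1/10 s, in which the tool goes at most 50 mm and 8.59 degrees, less where a joint would pass 70% of its speed; a pose out of reach is approached as far as the arm can. A call with a gripper value outside its range is refused whole. "grip" is the gripper's target within -1 to 1 (shut at 1, half-way at 0, fully open at -1), set as the call begins (left out, the last holds). The fingers move at their own pace and stop on an object; the grip force is fixed at half the most. Time passes only in rows, so rows that repeat a pose let the fingers close. It gives the time, the measured TCP pose, the force and the opening at its end, in the units of the state.
- sense(): the state, without advancing time (a new reading comes with each control period).
- snapshot(name): name is "side" or "top" or "wrist"; returns (picture, depth): 384x512x3 uint8, red, green, blue; 384x512 float32, m along the optical axis (not along the pixel's ray), 0 where there is no reading.
- calibration(name): a dict with "intrinsics" (3x3 intrinsics, pixels), "R" (3x3) and "t" (3): a world point X has camera coordinates R X + t. Camera axes: x right, y down, z forward; pixel columns grow to the right and rows downward; lengths in m; the calibration is good to about 2 mm. The wrist camera is an equidistant fisheye: a pixel r from the principal point sees the ray r / f radians off the axis. A picture is of the moment at which its call begins: read the wrist's pose just before it. calibration takes no time and is no camera call; for the wrist camera it gives the pose at the moment of the call.
- job_done(): hands the job in, once; it reports no verdict.
The state is a dict: "clock": time; "joint_pos": joint angles; "joint_velocities": joint speeds; "tau": joint torques, N m; "eef_pos": TCP position; "eef_rot": TCP orientation; "contact_force": force on the tool from outside, world axes, zero at the start; "ft_torque": the same for the moment, N m; "grip_width": finger opening in m.
Only numpy, scipy, OpenCV 4.12 (cv2) and the standard library are available. Lean on these libraries where they do the work, as an engineer would, in place of code of your own. Each camera call takes 0.05 s, during which the arm holds its last target.

## Task

Pick up the loose burette holder and press its flat back plate squarely against the sprung pad of whichever jig station has no holder fitted yet, centred on the pad, so that I can screw it on from behind. Keep a steady push of about 8 newtons (the pad then goes in about 20 mm and the green band on its plunger is half-way into the collar), never slam or force the pad, and finish while still gripping and pressing, with the holder clear of the bench. Leave the other things on the bench where they are.

Things in the scene. Friction and masses are not known exactly. Their poses are not given: they have to be found in the camera images.
- holder: loose aluminium burette holder standing on the bench, T-shaped from above, 50 mm tall, 0.18-0.35 kg. Origin: underside, below the middle of the back plate's flat outer face; x points out of that face (the way it is pressed), z up. Plate 12 mm thick, 80 mm wide (y); plain web 26 mm wide (y) from x = -12 to -62 mm, full height; dark block 44 mm wide to -72 mm; red jaws to -92 mm.
- holder_grip (a point): centre of the holder's web, 37 mm behind the flat face, half-way up (25 mm above the underside): the place to grip, fingers either side of the 26 mm web, closing along the holder's y. Axes as the holder's.
- holder_face (a point): middle of the holder's flat back face, half-way up (25 mm above the underside). Axes as the holder's.
- jig: light-blue jig fixed on the bench: upright fence 400 mm wide (y), 115 mm tall, 18 mm thick; base reaches 100 mm behind. Origin: on the bench below the middle of the fence's front face, which looks to -x (to the robot); y to the left seen from the robot. Stations at y = +120 mm (left) and -120 mm (right), each with a black sprung pad before the fence. Press along +x.
- pad_left_face (a point): centre of the front face of the left station's pad: black rubber plate 60 mm wide (y), 44 mm tall, 10 mm thick, centre 75 mm above the bench, face 55 mm in front of the fence when untouched; it moves with the pad. Axes as the jig's.
- pad_right_face (a point): the same for the right station's pad.
- pad_left (a joint): how far the left pad is pushed in, m: 0 untouched, end stop at 0.030. A spring of 400 N/m without preload (8 N at 0.020), almost no friction. Its steel plunger carries a green band 10 mm long that begins to enter the collar on the fence at 0.015 and is all inside at 0.025.
- pad_right (a joint): the same for the right pad.
- fitted_face (a point): middle of the back face of the holder that is already fitted (fixed, same shape as the loose one), at the left or the right station, touching that station's pad. Axes as the jig's. The other station is the bare one; a yellow strip with two screws stands on the jig base behind the fence there.
- flask: conical glass flask, base 76 mm wide, 105 mm tall; a bystander. Origin at the centre of its underside.
- reagent: amber glass bottle, 56 mm wide, 120 mm tall; a bystander. Origin at the centre of its underside.
- beaker: glass beaker, 72 mm wide, 90 mm tall; a bystander. Origin at the centre of its underside.
- funnel: white plastic funnel standing mouth down, 90 mm wide, 110 mm tall; a bystander. Origin at the centre of its underside.
- driver: screwdriver with a blue handle, about 0.2 m long, lying on the bench; a bystander. Origin in the tool.
- indicator: small white dropper bottle with a red cap, 36 mm wide, 70 mm tall; a bystander. Origin at the centre of its underside.
Mind the look-alikes: they are no part of the job. Leave any pink, purple or yellow look-alike of the holder alone.

How it is judged:
On the way:
1. the loose holder is lifted clear of the bench (height (world z) of holder_grip above 0.05 m), for 0.2 s.
At the end, for the whole second after the job is handed in: The holder is in the gripper, at rest, its face against the bare station's pad with 6 to 10 N, centre within 12 mm of the pad's centre sideways and in height (so off the bench), square to within 0.1 rad, and stays so for the last second (((y of fitted_face in the frame of jig above 0 m and y of holder_face in the frame of jig between -0.132 and -0.108 m and value of joint pad_right above 0.01 m) or (y of fitted_face in the frame of jig below 0 m and y of holder_face in the frame of jig between 0.108 and 0.132 m and value of joint pad_left above 0.01 m)) and contact force between holder and jig between 6 and 10 N and height (world z) of holder_face between 0.063 and 0.087 m and angle between the x axis of holder and the x axis of jig, either way round below 0.1 rad and angle between holder's own z axis and vertical below 0.1 rad and x of holder_face in the frame of jig between -0.06 and -0.02 m and x of holder_grip in the frame of jig below -0.05 m and contact force between the fingers and holder above 1 N and linear speed of holder below 0.01 m/s); the arm keeps its last pose, push and grip.
It fails at once if the pad is slammed or forced: more than 25 N between holder and jig (contact force between holder and jig above 25 N).
It fails at once if a bystander is moved more than 30 mm (distance of any of flask, reagent, beaker, funnel, driver, indicator from where it was at the start of the episode above 0.03 m).
It also fails if it takes over 40 s, if anything falls off the work surface, if the arm or the gripper's body presses on something with over 40 N, if the wrist force passes 120 N, or if a joint passes its speed limit or range.

## Working session

There is one attempt and no reset: what is moved stays moved. The work goes in short steps, Python scripts to look and compute and a tool call to move; the robot and the scene stay as the last step left them, time stands still between calls to the robot, and variables do not carry over. Pictures are saved under pics/ and viewed, and the job is handed in when it is done.

Besides the shell and the picture viewer there is one more tool, called after "Request:" by a JSON object that holds its "op" and its "data". jog_arm: Moves the arm, as the interface text tells. Its arguments: {"type":"object","properties":{"steps":{"type":"array"},"grip":{"type":"number"}},"required":["steps"]}

```bash
mkdir -p pics; cat > h.py <<'E'
from station import *
import numpy as np, cv2
def snap(n,tag):
    c=calibration(n); p,d=snapshot(n)
    cv2.imwrite(f'pics/{tag}.png',cv2.cvtColor(p,cv2.COLOR_RGB2BGR)); np.savez(f'pics/{tag}.npz',p=p,d=d,K=c['intrinsics'],R=c['R'],t=c['t'])
def pt(tag,u,v):
    z=np.load(f'pics/{tag}.npz');K,R,t,d=z['K'],z['R'],z['t'],z['d']
    u=np.asarray(u);v=np.asarray(v);q=d[v,u]
    c=np.stack([(u-K[0,2])/K[0,0]*q,(v-K[1,2])/K[1,1]*q,q],-1)
    return (c-t)@R
def crop(tag,u0,v0,u1,v1,s,out):
    im=cv2.imread(f'pics/{tag}.png')[v0:v1,u0:u1]
    cv2.imwrite(f'pics/{out}.png',cv2.resize(im,None,fx=s,fy=s,interpolation=cv2.INTER_CUBIC))
E
python3 - <<'E'
from h import *
for n in('top','side'): snap(n,n+'0')
s=sense();print(s)
E
```

```text
{'clock': 0.1, 'joint_pos': array([-1.29650572,  0.42668184,  0.07384595,  1.60654341, -0.03410094,
        1.11081396, -0.06712073]), 'joint_velocities': array([-0.00012331, -0.00248031, -0.00125963, -0.00126832, -0.00126181,
       -0.00012263, -0.00079881]), 'tau': array([ 8.47193005e-03, -9.51517797e+01,  3.77111748e+00, -4.64404035e+01,
        1.95921242e-02,  6.48310175e-03,  2.05748378e-07]), 'eef_pos': array([0.27743837, 0.61493668, 0.23067198]), 'eef_rot': array([-6.60753613e-01, -3.07114558e+00,  1.84589392e-03]), 'contact_force': array([-0.07085488, -0.60426016, -0.50689368]), 'ft_torque': array([-0.00747988, -0.0035789 , -0.00650385]), 'grip_width': 0.08536844937509198}
```

View pics/top0.png

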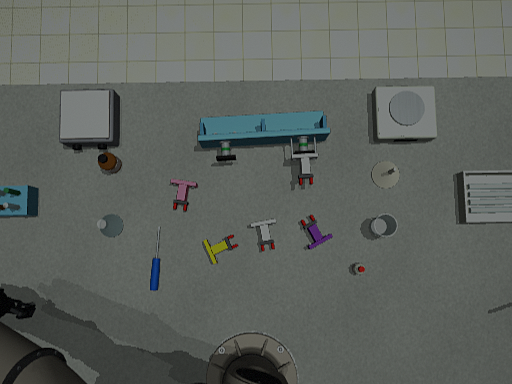

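View pics/side0.png

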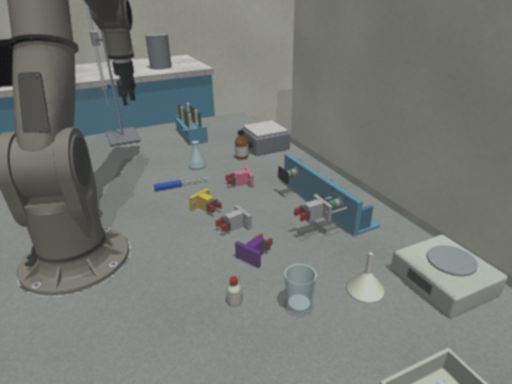

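The top view has four loose T-shapes: pink (183,192), yellow (218,248), purple (316,232) and silver (264,232). A silver holder is fitted at the right station (305,160). The left pad (226,152) looks bare, so the silver one at (264,232) is the target. I'll check it in a close crop.

```bash
python3 - <<'E'
from h import *
crop('top0',190,100,340,260,5,'c1')
print(calibration('top'))
im=cv2.imread('pics/c1.png');print(im.shape);cv2.imwrite('pics/c1.png',cv2.resize(im,(562,600)))
E
```

```text
{'intrinsics': array([[484.65429441,   0.        , 252.43966902],
       [  0.        , 484.65429441, 198.01818972],
       [  0.        ,   0.        ,   1.        ]]), 'R': array([[-0.01663853, -0.99985688, -0.00306269],
       [-0.99460692,  0.01686464, -0.10233605],
       [ 0.10237305,  0.00134345, -0.99474517]]), 't': array([-0.00433919,  0.5579895 ,  1.49687504])}
(800, 750, 3)
```

View pics/c1.png

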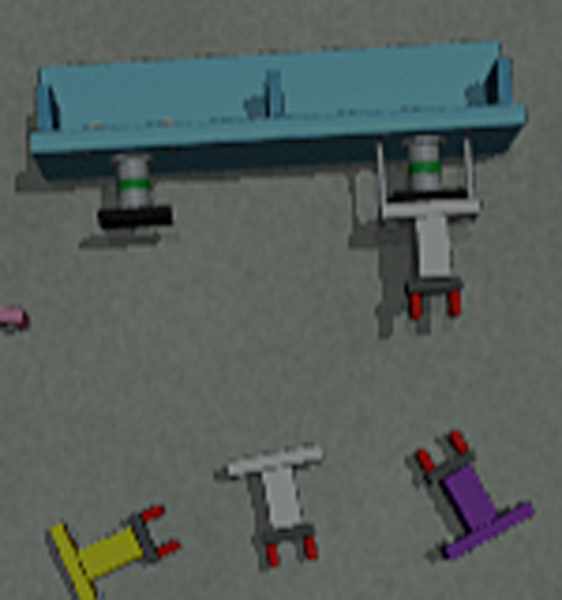

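The crop confirms it. The left pad is bare (black face at crop 135,217), the right one is fitted, and the unpainted silver T stands at crop (283,500). Next I'll measure it from depth.

```bash
python3 - <<'E'
from h import *
def grid(u0,v0,u1,v1):
    U,V=np.meshgrid(np.arange(u0,u1),np.arange(v0,v1));return U.ravel(),V.ravel(),pt('top0',U.ravel(),V.ravel())
# holder
U,V,P=grid(246,212,280,256)
print('bench z',np.median(P[:,2]))
m=(P[:,2]>.038)&(P[:,2]<.06);H=P[m];print(m.sum(),np.median(H[:,2]),H.min(0),H.max(0))
r=cv2.minAreaRect((H[:,:2]*1000).astype(np.float32));print(r)
z=np.load('pics/top0.npz')['p'];c=z[V[m],U[m]].astype(int)
# web/plate: grey pixels
g=(c.max(1)-c.min(1)<25)&(c.mean(1)>90)
G=H[g];np.save('G.npy',G)
for uv,p,cc in list(zip(zip(U[m],V[m]),H,c))[::6]: print(uv,p.round(3),cc)
E
```

```text
bench z 0.0012058885275742191
286 0.04885506620941803 [ 0.39165074 -0.08234727  0.03801522] [ 0.49016079 -0.00485309  0.05639488]
((439.4798278808594, -51.501529693603516), (91.55551147460938, 78.57103729248047), 10.576203346252441)
(np.int64(272), np.int64(219)) [ 0.49  -0.074  0.038] [101 105 103]
(np.int64(270), np.int64(220)) [ 0.486 -0.067  0.052] [131 134 133]
(np.int64(263), np.int64(221)) [ 0.484 -0.045  0.054] [113 116 115]
(np.int64(269), np.int64(221)) [ 0.483 -0.064  0.052] [130 135 133]
(np.int64(275), np.int64(221)) [ 0.483 -0.082  0.05 ] [127 132 130]
(np.int64(262), np.int64(222)) [ 0.481 -0.042  0.048] [131 135 134]
(np.int64(268), np.int64(222)) [ 0.481 -0.061  0.045] [132 138 136]
(np.int64(274), np.int64(222)) [ 0.48  -0.079  0.049] [ 97 100  99]
(np.int64(256), np.int64(223)) [ 0.478 -0.023  0.046] [132 137 134]
(np.int64(262), np.int64(223)) [ 0.478 -0.042  0.051] [131 135 134]
(np.int64(268), np.int64(223)) [ 0.477 -0.061  0.048] [94 97 96]
(np.int64(251), np.int64(224)) [ 0.475 -0.008  0.046] [140 143 144]
(np.int64(257), np.int64(224)) [ 0.475 -0.026  0.048] 
[... 1663 characters left out ...]
39)) [ 0.428 -0.056  0.047] [133 138 136]
(np.int64(264), np.int64(240)) [ 0.425 -0.047  0.053] [101 104 104]
(np.int64(271), np.int64(240)) [ 0.425 -0.069  0.042] [41 42 45]
(np.int64(268), np.int64(241)) [ 0.422 -0.06   0.043] [45 47 48]
(np.int64(262), np.int64(242)) [ 0.419 -0.041  0.039] [48 51 54]
(np.int64(269), np.int64(242)) [ 0.419 -0.063  0.044] [50 54 54]
(np.int64(263), np.int64(243)) [ 0.416 -0.044  0.045] [48 52 53]
(np.int64(261), np.int64(244)) [ 0.413 -0.038  0.047] [34 40 41]
(np.int64(272), np.int64(244)) [ 0.413 -0.072  0.041] [136  14   8]
(np.int64(271), np.int64(246)) [ 0.407 -0.069  0.043] [39 14 13]
(np.int64(262), np.int64(249)) [ 0.398 -0.041  0.04 ] [123   3   0]
```

```bash
python3 - <<'E'
from h import *
U,V=np.meshgrid(np.arange(190,340),np.arange(100,180));U=U.ravel();V=V.ravel();P=pt('top0',U,V)
m=(P[:,2]>.105)&(P[:,2]<.125);F=P[m];print(m.sum(),F.min(0),F.max(0))
r=cv2.minAreaRect((F[:,:2]*1000).astype(np.float32));print('fence top',r,cv2.boxPoints(r), np.median(F[:,2]))
# front edge per y-bin
b=[];
for y in np.arange(F[:,1].min()+.01,F[:,1].max()-.01,.005):
    s=F[abs(F[:,1]-y)<.003]
    if len(s): b.append((y,s[:,0].min(),s[:,0].max()))
b=np.array(b);print(np.polyfit(b[:,0],b[:,1],1),np.polyfit(b[:,0],b[:,2],1))
z=np.load('pics/top0.npz')['p']
for v in range(146,164):
  print(v,[ (tuple(pt('top0',u,v).round(3)),int(z[v,u].mean())) for u in (219,226,233)])
for u in range(208,242,1): print(u,pt('top0',u,157).round(3),z[157,u].mean().round(), end=';')
E
```

```text
872 [ 0.62847889 -0.24849038  0.10504145] [0.75892919 0.14717804 0.12366468]
fence top ((687.3596801757812, -53.12403869628906), (128.4210968017578, 396.2860412597656), 2.3945746421813965) [[ 614.9266   142.16318]
 [ 631.4838  -253.77682]
 [ 759.7928  -248.41125]
 [ 743.23553  147.52875]] 0.11431380957834048
[0.04275523 0.72524967] [-0.04342757  0.74725358]
146 [((np.float64(0.727), np.float64(0.09), np.float64(0.023)), 27), ((np.float64(0.714), np.float64(0.065), np.float64(0.084)), 109), ((np.float64(0.728), np.float64(0.046), np.float64(0.016)), 45)]
147 [((np.float64(0.726), np.float64(0.091), np.float64(0.015)), 47), ((np.float64(0.709), np.float64(0.064), np.float64(0.09)), 82), ((np.float64(0.728), np.float64(0.047), np.float64(-0.0)), 55)]
148 [((np.float64(0.726), np.float64(0.092), np.float64(-0.001)), 57), ((np.float64(0.708), np.float64(0.065), np.float64(0.083)), 47), ((np.float64(0.723), np.float64(0.046), np.float64(0.008)), 77)]
149 [((np.float64(0.722), np.float64(0.092), np.float64(0.003)), 64), ((np.float64(0.703), np.float64(0.064), np.float64(0.09)), 47), ((np.fl
[... 3155 characters left out ...]
;218 [0.678 0.089 0.093] 16.0;219 [0.677 0.085 0.099] 13.0;220 [0.677 0.082 0.098] 17.0;221 [0.678 0.08  0.096] 18.0;222 [0.677 0.076 0.097] 18.0;223 [0.677 0.073 0.097] 16.0;224 [0.677 0.07  0.099] 13.0;225 [0.677 0.067 0.097] 15.0;226 [0.677 0.064 0.099] 12.0;227 [0.677 0.061 0.099] 18.0;228 [0.678 0.058 0.094] 13.0;229 [0.678 0.055 0.094] 16.0;230 [0.677 0.052 0.098] 14.0;231 [0.677 0.049 0.098] 7.0;232 [0.677 0.046 0.097] 14.0;233 [0.677 0.043 0.094] 4.0;234 [0.678 0.04  0.091] 6.0;235 [0.677 0.037 0.097] 9.0;236 [0.695 0.037 0.001] 112.0;237 [0.695 0.034 0.   ] 99.0;238 [0.695 0.031 0.   ] 97.0;239 [0.694 0.027 0.004] 96.0;240 [ 0.695  0.024 -0.   ] 97.0;241 [ 0.695  0.021 -0.   ] 96.0;
```

```bash
cat > proj.py <<'E'
from h import *
def plane(tag,u,v,h):
    z=np.load(f'pics/{tag}.npz');K,R,t=z['K'],z['R'],z['t']
    r=np.stack([(np.asarray(u,float)-K[0,2])/K[0,0],(np.asarray(v,float)-K[1,2])/K[1,1],np.ones(np.shape(u))],-1)@R
    o=-R.T@t; s=(h-o[2])/r[...,2]; return o+s[...,None]*r
E
python3 - <<'E'
from proj import *
crop('top0',190,125,265,170,10,'c2'); crop('top0',240,210,285,258,12,'c3'); crop('top0',265,105,340,150,10,'c4')
z=np.load('pics/top0.npz');p=z['p'].astype(int)
# holder top bright mask at plane z=.05
U,V=np.meshgrid(np.arange(246,282),np.arange(212,245));U=U.ravel();V=V.ravel()
c=p[V,U];m=(c.mean(1)>115);
Q=plane('top0',U[m],V[m],.05)[:,:2]
# model fit: maximize IoU of T (plate 12x80, web 26x50) with mask on plane points
A=plane('top0',U,V,.05)[:,:2];b=(c.mean(1)-100)  # brightness weight
from scipy.optimize import minimize,differential_evolution
w=np.clip((c.mean(1)-100)/30.,-1,1)
def f(a):
    x,y,t=a;d=A-[x,y];X=d@[np.cos(t),np.sin(t)];Y=d@[-np.sin(t),np.cos(t)]
    sg=lambda q:1/(1+np.exp(-q/.0015))
    pl=sg(X+.012)*sg(-X)*sg(.04-abs(Y));wb=sg(X+.062)*sg(-.012-X)*sg(.013-abs(Y))
    return -np.sum(w*np.maximum(pl,wb))
r=differential_evolution(f,[(.45,.51),(-.08,-.01),(-.1,.5)],seed=1);print(r.x,r.fun,(w>0).sum())
x,y,t=r.x;print('grip',x-.037*np.cos(t),y-.037*np.sin(t))
E
```

```text
[ 0.48664272 -0.04420634  0.16921749] -141.04851269590677 309
grip 0.4501711980721515 -0.05043754546431946
```

View pics/c2.png

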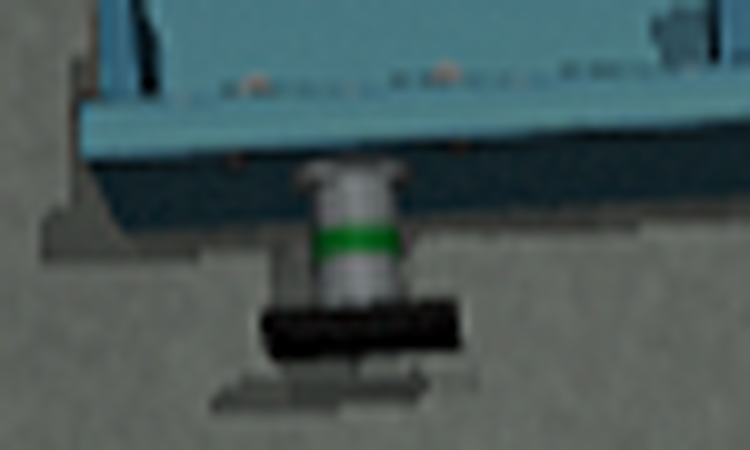

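View pics/c4.png

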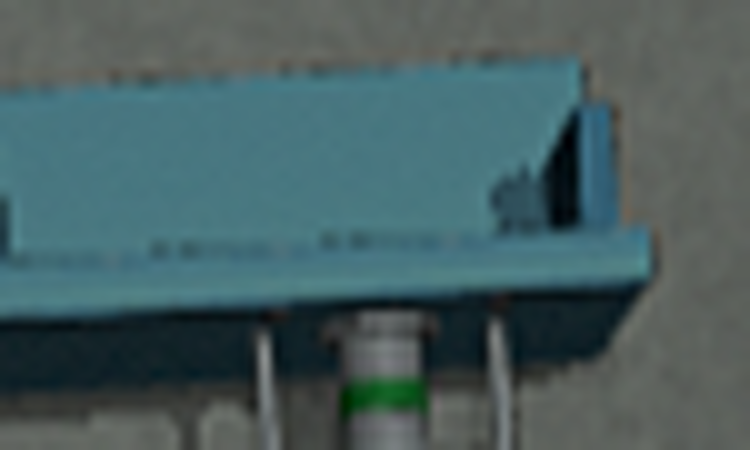

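View pics/c3.png

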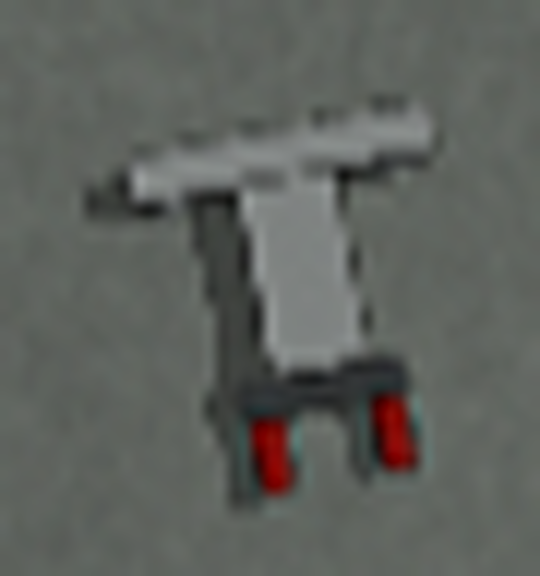

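```bash
python3 - <<'E'
from proj import *
q=plane('top0',np.array([197.8,329.5]),np.array([140.3,132.7]),.115);print(q)
d=q[0]-q[1];print('width',np.linalg.norm(d)); yaw=np.arctan2(-d[0],d[1]);c=q.mean(0)[:2];print('yaw',yaw,'centre',c)
ex=np.array([np.cos(yaw),np.sin(yaw)]);ey=np.array([-ex[1],ex[0]])
f=c-.055*ex+.12*ey
print('pad face',f,'pad edges px->', plane('top0',np.array([215.7,235.6]),np.array([156.5,155.5]),.097))
p=sense();from scipy.spatial.transform import Rotation as R
print(R.from_rotvec(p['eef_rot']).as_matrix().round(3))
t=.169
print('G',R.from_euler('z',t).as_matrix())
E
```

```text
[[ 0.72614277  0.14751086  0.115     ]
 [ 0.74254782 -0.24893056  0.115     ]]
width 0.3967806997416916
yaw 0.04135718653146816 centre [ 0.73434529 -0.05070985]
pad face [0.67443088 0.06691355] pad edges px-> [[0.67926992 0.095514   0.097     ]
 [0.68130668 0.03511527 0.097     ]]
[[-0.912  0.411 -0.   ]
 [ 0.411  0.912 -0.001]
 [-0.    -0.001 -1.   ]]
G [[ 0.98575346 -0.16819668  0.        ]
 [ 0.16819668  0.98575346  0.        ]
 [ 0.          0.          1.        ]]
```

Request:
{"op": "jog_arm", "data": {"steps": [[0.3, -1.5, 0, 0.02], [1, -4.5, 0, 0.06], [2, -8.5, 0, 0.1], [3, -12.5, 0, 0.15], [4, -16.5, 0, 0.2], [5, -20.5, 0, 0.25], [6, -24.5, 0, 0.3], [7, -28.5, 0, 0.35], [8, -32, 0, 0.4], [9, -35, 0, 0.44], [9.5, -37, 0, 0.46], [9.5, -37, 0, 0.46]], "grip": -0.3}}

```text
clock: 1.3
eef_pos: [0.3732, 0.2426, 0.2313]
eef_rot: [0.052, -3.141, 0.001]
contact_force: [-0.5, 0.9, -0.4]
grip_width: 0.0554
```

Request:
{"op": "jog_arm", "data": {"steps": [[0.4, -1.5, 0, 0.01], [1.2, -4.5, 0, 0.03], [2.2, -8.5, -1, 0.05], [3.2, -12.5, -2, 0.07], [4.3, -16.5, -4, 0.09], [5.3, -20.5, -6, 0.11], [6.3, -24.5, -8, 0.13], [7.2, -27.5, -9, 0.133], [7.6, -29, -9, 0.133], [7.7, -29.5, -9, 0.133], [7.7, -29.5, -9, 0.133]]}}

```text
clock: 2.4
eef_pos: [0.4497, -0.0495, 0.1413]
eef_rot: [0.264, -3.13, 0.0]
contact_force: [0.1, 0.2, -0.4]
grip_width: 0.0555
```

```bash
python3 - <<'E'
from h import *
s=sense();print(s['eef_pos'],s['eef_rot'],s['contact_force'],s['joint_pos'].round(2))
snap('wrist','w1');snap('top','top1')
print(calibration('wrist'))
E
```

```text
[ 0.44974106 -0.04951323  0.1412597 ] [ 2.64395452e-01 -3.13029400e+00  2.02849455e-04] [ 0.10839358  0.22405878 -0.37067446] [-0.46  0.19  0.48  2.2  -0.12  0.78  1.84]
{'intrinsics': array([[297.31863964,   0.        , 260.08272732],
       [  0.        , 297.31863964, 195.94581355],
       [  0.        ,   0.        ,   1.        ]]), 'R': array([[-1.70814177e-01,  9.85303022e-01,  6.86965902e-04],
       [ 9.46525494e-01,  1.63897871e-01,  2.77897420e-01],
       [ 2.73700576e-01,  4.81190500e-02, -9.60610510e-01]]), 't': array([ 0.12484247, -0.42815085,  0.17221638])}
```

View pics/w1.png

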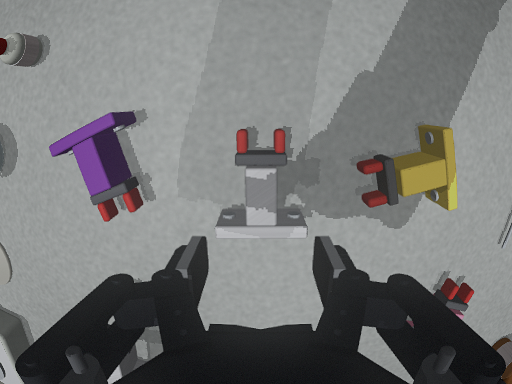

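The wrist view shows the silver holder at (262,195), already aligned with the jaws. I'll check the web centre and yaw through the fisheye model.

```bash
cat >> proj.py <<'E'
def fish(tag,u,v,h):
    z=np.load(f'pics/{tag}.npz');K,R,t=z['K'],z['R'],z['t']
    x=np.asarray(u,float)-K[0,2];y=np.asarray(v,float)-K[1,2];r=np.hypot(x,y)+1e-9;th=r/K[0,0]
    ray=np.stack([np.sin(th)*x/r,np.sin(th)*y/r,np.cos(th)],-1)@R
    o=-R.T@t;s=(h-o[2])/ray[...,2];return o+s[...,None]*ray
E
python3 - <<'E'
from proj import *
crop('w1',205,115,320,245,4.6,'c5')
E
```

```text
(no output)
```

View pics/c5.png

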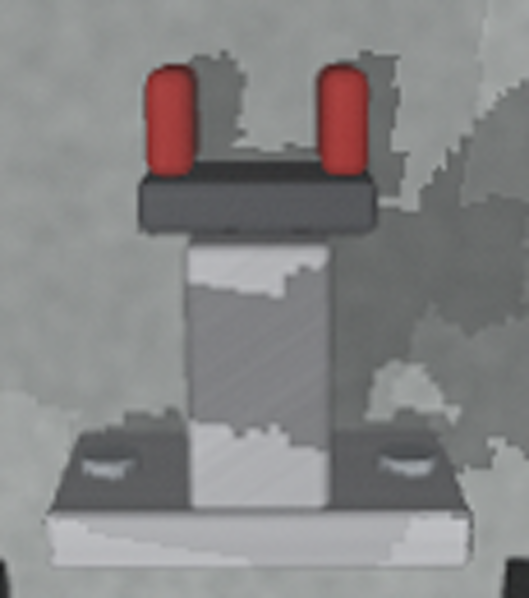

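```bash
python3 - <<'E'
from proj import *
a=np.array([[188,243],[329,243],[191,508],[329,508],[47,513],[472,513],[51,566],[468,566]],float)/4.6+[205,115]-.5
q=fish('w1',a[:,0],a[:,1],.05);print(q.round(4))
print('web w',np.linalg.norm(q[0]-q[1]),np.linalg.norm(q[2]-q[3]),'plate w',np.linalg.norm(q[4]-q[5]),np.linalg.norm(q[6]-q[7]))
w0=(q[0]+q[1])/2;w1=(q[2]+q[3])/2;print('webdir',np.arctan2(*(w1-w0)[[1,0]]),'len',np.linalg.norm(w1-w0))
d=q[6]-q[7];print('plate yaw',np.arctan2(d[0],-d[1]), np.arctan2(-d[0],d[1]));o=(q[6]+q[7])/2;t=np.arctan2(*(w1-w0)[[1,0]]);print('face',o,'grip',o-.037*np.array([np.cos(t),np.sin(t),0]))
E
```

```text
[[ 0.4247 -0.066   0.05  ]
 [ 0.4206 -0.0418  0.05  ]
 [ 0.4735 -0.0578  0.05  ]
 [ 0.4692 -0.0327  0.05  ]
 [ 0.4792 -0.0841  0.05  ]
 [ 0.4658 -0.0062  0.05  ]
 [ 0.4898 -0.0821  0.05  ]
 [ 0.4765 -0.0045  0.05  ]]
web w 0.024547532332944516 0.025416006705996523 plate w 0.07896894520494031 0.07863195332994283
webdir 0.17608850185869476 len 0.049421473922567995
plate yaw 0.16950447706143545 -2.9720881765283576
face [ 0.48314397 -0.04330118  0.05      ] grip [ 0.44671612 -0.04978284  0.05      ]
```

Request:
{"op": "jog_arm", "data": {"steps": [[-0.1, 0, -1, 0], [-0.1, 0, -3, 0], [-0.1, 0, -5, 0], [-0.1, 0, -7, 0], [-0.1, 0, -9, 0], [-0.1, 0, -10.5, 0], [-0.1, 0, -11.7, 0], [-0.1, 0, -12.6, 0], [-0.1, 0, -13.1, 0], [-0.1, 0, -13.1, 0]]}}

```text
clock: 3.5
eef_pos: [0.4484, -0.0497, 0.01]
eef_rot: [0.265, -3.13, 0.0]
contact_force: [0.6, -0.1, -0.4]
grip_width: 0.0552
```

Request:
{"op": "jog_arm", "data": {"steps": [[0, 0, 0, 0], [0, 0, 0, 0], [0, 0, 0, 0], [0, 0, 0, 0], [0, 0, 0, 0], [0, 0, 0, 0], [0, 0, 0, 0], [0, 0, 0, 0]], "grip": 1}}

```text
clock: 4.3
eef_pos: [0.4489, -0.0497, 0.0109]
eef_rot: [-0.265, 3.129, 0.0]
contact_force: [-1.1, 0.6, 6.3]
grip_width: 0.0253
```

Request:
{"op": "jog_arm", "data": {"steps": [[0, 0, 0.5, 0], [0, 0, 1.5, 0], [0, 0, 3, 0], [0, 0, 4.5, 0], [0, 0, 6, 0], [0, 0, 7.2, 0], [0, 0, 8, 0], [0, 0, 8, 0], [0, 0, 8, 0], [0, 0, 8, 0]]}}

```text
clock: 5.3
eef_pos: [0.4482, -0.0497, 0.0898]
eef_rot: [0.265, -3.129, 0.0]
contact_force: [-0.1, -0.4, -3.1]
grip_width: 0.0254
```

```bash
python3 - <<'E'
from h import *
s=sense();print(s['eef_pos'],s['eef_rot'],s['contact_force'],s['grip_width'])
snap('wrist','w2');snap('side','s2')
E
```

```text
[ 0.44819527 -0.04973054  0.08980254] [ 2.65439580e-01 -3.12938150e+00  2.14287938e-04] [-0.14556883 -0.4369526  -3.08737443] 0.02537425125875935
```

View pics/w2.png

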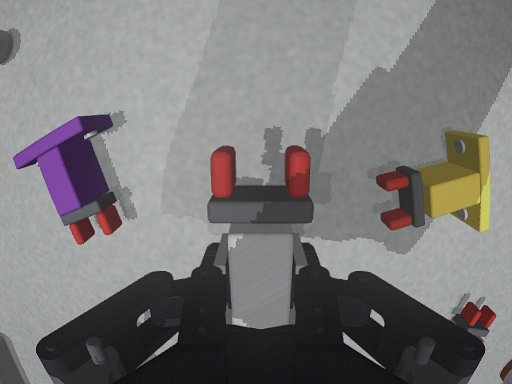

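View pics/s2.png

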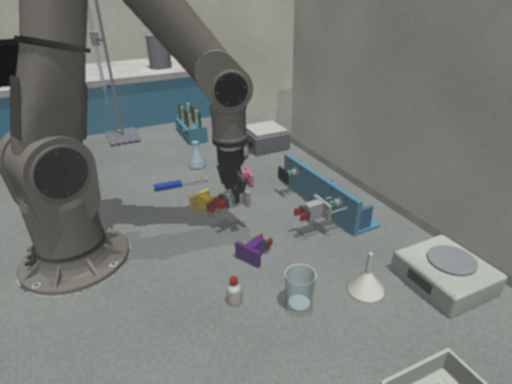

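Request:
{"op": "jog_arm", "data": {"steps": [[0.7, 0.5, 0, -0.01], [2.2, 1.5, 0, -0.03], [4.2, 3, 0, -0.05], [6.2, 4.5, 0, -0.07], [8.2, 6, 0, -0.09], [10.2, 7.5, 0, -0.11], [12.2, 9, -0.5, -0.128], [13.8, 10.2, -1.2, -0.128], [15, 11, -2, -0.128], [15.5, 11.3, -2.6, -0.128], [15.5, 11.3, -3, -0.128], [15.5, 11.3, -3, -0.128]]}}

```text
clock: 6.6
eef_pos: [0.6026, 0.0624, 0.0595]
eef_rot: [0.063, -3.139, 0.001]
contact_force: [-0.1, 0.1, -3.1]
grip_width: 0.0258
```

```bash
python3 - <<'E'
from h import *
s=sense();print(s['eef_pos'],s['eef_rot'],s['contact_force'],s['grip_width'])
snap('wrist','w3');snap('side','s3');snap('top','t3')
crop('t3',190,110,290,200,6,'c6');crop('s3',200,130,350,230,5,'c7')
E
```

```text
[0.60256832 0.06236177 0.0595182 ] [ 6.32236688e-02 -3.13925929e+00  1.09449284e-03] [-0.11825568  0.11819699 -3.10524368] 0.025750691752662036
```

View pics/c6.png

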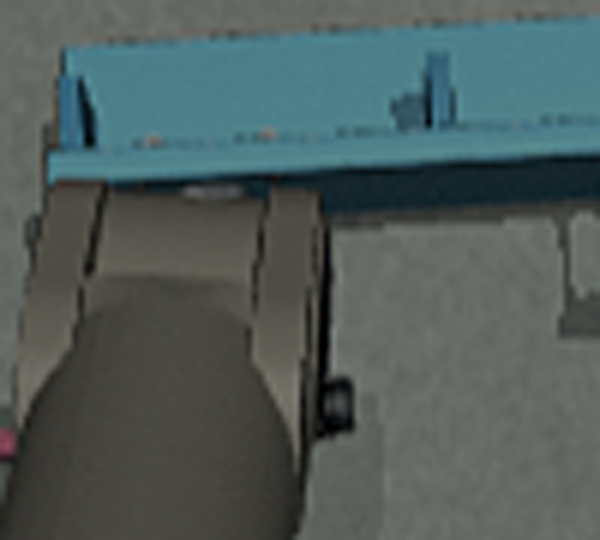

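View pics/c7.png

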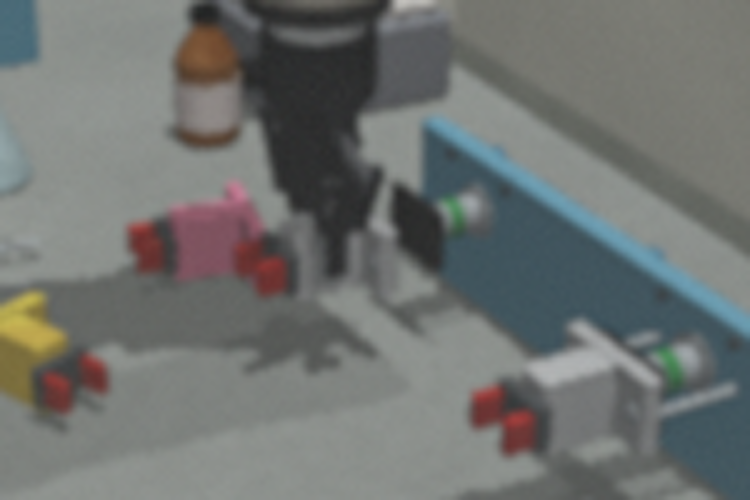

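View pics/w3.png

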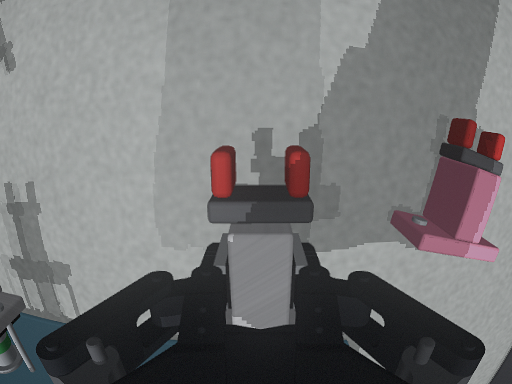

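```bash
python3 - <<'E'
from proj import *
h=.0595-.0107+.05
q=fish('w3',[229,293,208,313],[234,234,207,207],h);print(q.round(4))  # web-back corners? block top-edge
for a in (q[0]+q[1],q[2]+q[3]):
    d=a[:2]/2-[.6026,.0624];e=np.array([np.cos(.041),np.sin(.041)]);print('along',d@e,'lat',d@[-e[1],e[0]])
print(np.linalg.norm(q[0]-q[1]),np.linalg.norm(q[2]-q[3]))
crop('s3',255,160,300,200,16,'c8')
for u,v in [(274,175),(276,180),(277,185),(278,188),(276,170),(282,172),(284,175),(286,180),(286,183),(284,178)]: print(u,v,pt('s3',u,v).round(4))
E
```

```text
[[0.5771 0.0491 0.0988]
 [0.576  0.0734 0.0988]
 [0.5666 0.0412 0.0988]
 [0.5649 0.0801 0.0988]]
along -0.026075410438202263 lat -6.473191147697457e-05
along -0.036881212655064256 lat -0.00026630656075954276
0.024368249768024458 0.03897582256793356
274 175 [0.6318 0.0398 0.0977]
276 180 [0.6324 0.0266 0.085 ]
277 185 [0.6336 0.0215 0.0686]
278 188 [0.6374 0.0213 0.0566]
276 170 [7.510e-01 2.535e-01 1.000e-04]
282 172 [0.6739 0.0623 0.0898]
284 175 [0.6759 0.0515 0.0828]
286 180 [0.6762 0.0376 0.07  ]
286 183 [0.6748 0.0347 0.0603]
284 178 [0.6739 0.0476 0.0736]
```

View pics/c8.png

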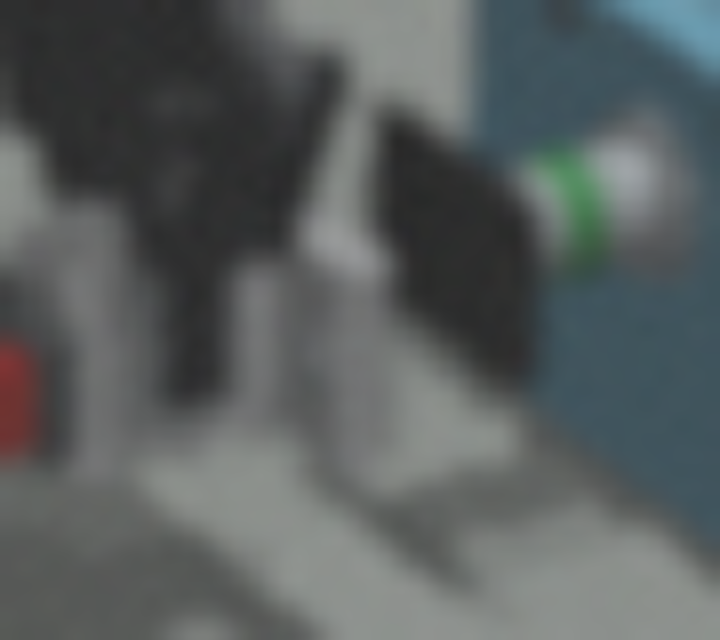

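The gap to the pad measures about 35 mm and the height agrees. Sideways it is about 2 mm low in y, so I'll correct that while approaching.

Request:
{"op": "jog_arm", "data": {"steps": [[0.3, 0.1, 0, 0], [0.7, 0.2, 0, 0], [1.1, 0.25, 0, 0], [1.5, 0.25, 0, 0], [1.8, 0.25, 0, 0], [2.1, 0.3, 0, 0], [2.4, 0.3, 0, 0], [2.6, 0.3, 0, 0], [2.8, 0.3, 0, 0], [2.8, 0.3, 0, 0], [2.8, 0.3, 0, 0]]}}

```text
clock: 7.85
eef_pos: [0.6315, 0.0663, 0.0603]
eef_rot: [0.065, -3.141, 0.0]
contact_force: [-0.1, -0.4, -3.0]
grip_width: 0.0253
```

Request:
{"op": "jog_arm", "data": {"steps": [[0.1, 0, 0, 0], [0.2, 0, 0, 0], [0.3, 0, 0, 0], [0.4, 0, 0, 0], [0.5, 0, 0, 0], [0.6, 0, 0, 0], [0.7, 0, 0, 0], [0.8, 0, 0, 0], [0.9, 0, 0, 0], [1.0, 0, 0, 0], [1.0, 0, 0, 0], [1.0, 0, 0, 0]]}}

```text
clock: 9.05
eef_pos: [0.6415, 0.0663, 0.0602]
eef_rot: [0.065, -3.141, 0.0]
contact_force: [-2.0, -0.1, -3.6]
grip_width: 0.0255
```

Request:
{"op": "jog_arm", "data": {"steps": [[0.1, 0, 0, 0], [0.2, 0, 0, 0], [0.3, 0, 0, 0], [0.4, 0, 0, 0], [0.5, 0, 0, 0], [0.6, 0, 0, 0], [0.7, 0, 0, 0], [0.8, 0, 0, 0], [0.9, 0, 0, 0], [1.0, 0, 0, 0], [1.0, 0, 0, 0], [1.0, 0, 0, 0]]}}

```text
clock: 10.25
eef_pos: [0.6513, 0.0664, 0.0602]
eef_rot: [0.065, -3.14, -0.0]
contact_force: [-6.7, 2.3, -2.1]
grip_width: 0.0254
```

```bash
python3 - <<'E'
from h import *
s=sense();print(s['eef_pos'],s['contact_force'])
snap('side','s4');crop('s4',255,155,305,200,14,'c9');snap('wrist','w4')
for i in range(4): s=sense();print(s['eef_pos'],s['contact_force']);snapshot('top')
E
```

```text
[0.65133299 0.06637674 0.06020989] [-6.69188026  2.31198006 -2.08548157]
[0.65127752 0.06640924 0.06018515] [-5.8455984   2.46985131 -2.86676858]
[0.65131057 0.06637017 0.06021156] [-5.71230181  2.84686938 -2.8628271 ]
[0.6512971  0.06638771 0.06023412] [-5.64455225  2.68021127 -2.19105862]
[0.65129324 0.06641416 0.06019395] [-5.62982719  2.0577962  -1.39324843]
```

View pics/c9.png

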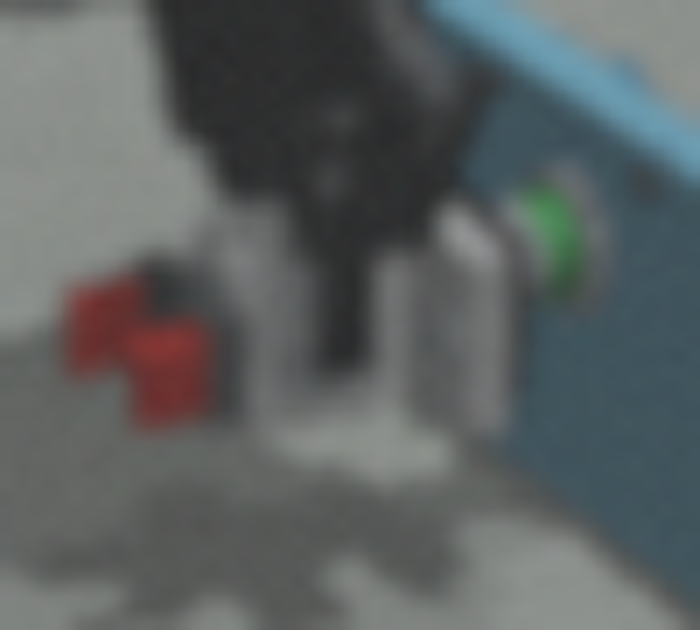

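Force and stroke agree: about 5.7 N, with the green band at the collar's edge. The +y component is friction from moving along world x instead of the jig's axis. I'll push the last 5 mm with a small +y shift to relieve it.

Request:
{"op": "jog_arm", "data": {"steps": [[0.1, 0.01, 0, 0], [0.2, 0.02, 0, 0], [0.3, 0.03, 0, 0], [0.4, 0.04, 0, 0], [0.5, 0.05, 0, 0], [0.54, 0.05, 0, 0], [0.54, 0.05, 0, 0], [0.54, 0.05, 0, 0], [0.54, 0.05, 0, 0], [0.54, 0.05, 0, 0]]}}

```text
clock: 11.55
eef_pos: [0.6564, 0.0667, 0.0602]
eef_rot: [0.064, -3.14, 0.0]
contact_force: [-7.5, 1.5, -0.6]
grip_width: 0.0254
```

```bash
python3 - <<'E'
from h import *
snap('side','s5');crop('s5',255,155,305,200,14,'c10');snap('wrist','w5');snap('top','t5')
for i in range(4): s=sense();print(s['eef_pos'],s['eef_rot'],s['contact_force'],s['ft_torque'],s['grip_width']);snapshot('top')
for u,v in [(286,173),(287,178),(288,182),(287,184),(285,170)]: print(u,v,pt('s5',u,v).round(4))
E
```

```text
[0.65643073 0.06664556 0.06019316] [ 6.44762693e-02 -3.13972605e+00  1.07167460e-04] [-7.17779136  1.14459561 -0.28934545] [0.27795617 1.50148035 0.06230418] 0.025733955271624195
[0.65641432 0.06661844 0.06019467] [ 6.42964248e-02 -3.13970666e+00  6.70606248e-05] [-8.11017513  1.51753491 -1.84876639] [0.24973644 1.50825335 0.0362946 ] 0.025259842820707895
[0.65639791 0.06665268 0.06016992] [ 6.44222368e-02 -3.13965869e+00  1.39124357e-04] [-7.35047034  1.8320099   0.06871087] [0.27010778 1.43388964 0.06362299] 0.025618346326352175
[0.65643361 0.06664986 0.06021685] [ 6.44343536e-02 -3.13975923e+00  7.36600683e-05] [-6.8115333   1.72505212 -0.76682378] [0.25649582 1.45603989 0.0042542 ] 0.025346800249038022
286 173 [0.6828 0.0504 0.0892]
287 178 [0.68   0.0378 0.0766]
288 182 [0.6829 0.0354 0.0619]
287 184 [0.6824 0.0411 0.0518]
285 170 [0.6634 0.0229 0.1162]
```

View pics/c10.png

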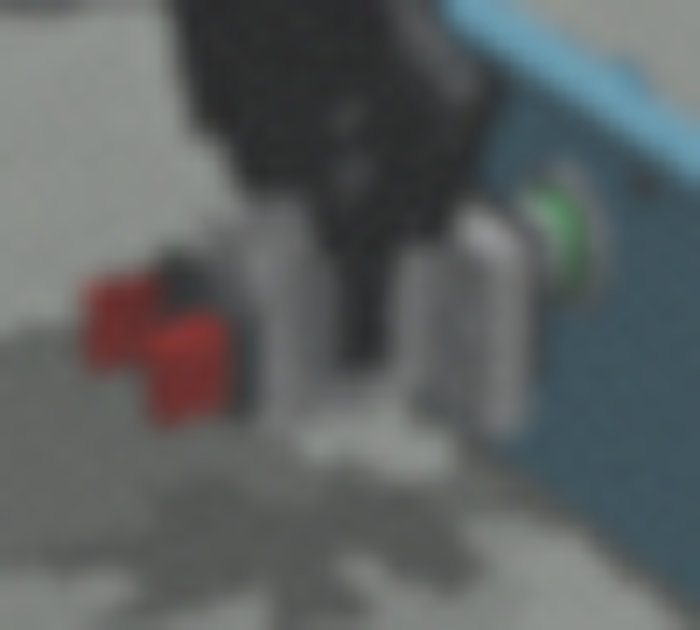

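View pics/w5.png

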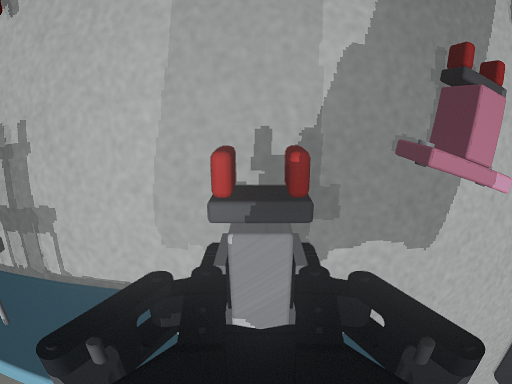

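View pics/t5.png

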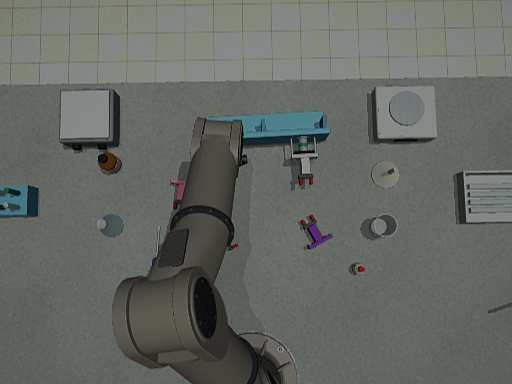

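The band is about half-way into the collar. The view of the holder in the gripper hasn't changed, so the grip hasn't slipped. I'll hold briefly to check it is steady, then hand in.

Request:
{"op": "jog_arm", "data": {"steps": [[0, 0, 0, 0], [0, 0, 0, 0], [0, 0, 0, 0], [0, 0, 0, 0], [0, 0, 0, 0], [0, 0, 0, 0], [0, 0, 0, 0], [0, 0, 0, 0]]}}

```text
clock: 12.7
eef_pos: [0.6564, 0.0666, 0.0602]
eef_rot: [0.065, -3.14, 0.0]
contact_force: [-6.6, 1.1, -1.1]
grip_width: 0.0251
```

```bash
python3 - <<'E'
from h import *
f=[]
for i in range(8): s=sense();f.append(s['contact_force']);snapshot('top')
print(np.mean(f,0),np.std(f,0),s['eef_pos'],s['clock'])
E
```

```text
[-7.84242392  1.40259647 -0.63349984] [0.75038973 0.58976665 0.38197545] [0.65642377 0.06664349 0.06018838] 13.05
```

```bash
python3 -c "
from station import *
print(job_done())"
```

```text
the job is handed in; nothing more can be done
None
```

I picked up the silver holder by its web, lifted it clear and pressed it squarely on the bare left pad. I handed the job in at about 13 s, still gripping and pushing.

**Last checks:**
- **Push:** about 7.8 N along the press axis, with sensor noise of about 0.75 N. The pad had gone in about 19.6 mm from first contact, which fits the spring. The green band was about half-way into the collar.
- **Position:** by my measurements the face centre is within about 1–2 mm of the pad centre sideways, at a height of about 0.075 m. The yaw matches the jig to about 0.01 rad.
- **Grip:** the holder had not slipped in the gripper.
- **Bystanders:** nothing was touched on the way as far as the forces and pictures show. The arm hid the screwdriver in the last top view, so I did not re-check it.

**What did not fit:** a sideways force of about 1.4 N and a vertical one of about 2 N remained at the pad. I took them to be friction; with them the total contact force is still about 8 N.

I did not see the yellow strip behind the fence in any picture. I chose the left station because its pad was empty and the right one had a holder fitted.

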